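# Lay the bottle in the amenity case and slide its hatch shut

## Task

The orange bottle has been left leaning out of the amenity case on the vanity, so its sliding hatch cannot shut. Lay the bottle flat inside the open compartment and let go of it, then push the hatch along its track, past its spring catch, until it stays fully closed against the dark frame. Feel your way: push firmly through the catch but do not ram the hatch or press hard on the case, and leave the other things on the counter where they stand.

Things in the scene. Friction and masses are not known exactly. Their poses are not given: they have to be found in the camera images.
- case: Fixed low white case 440 long (its y), 134 wide (its x), rim 64 high; origin at the centre of its underside, z up. Side walls 7 thick. Its +y half is an open compartment, its -y half is decked over. The hatch slides along y on top of the long walls. More than 40 N pressed on the case or hatch counts as ramming.
- compartment (a point): Centre of the open compartment's inner floor, 8 above the counter; axes as the case's. Inside it measures 120 (case x) by 202 (case y) by 56 deep.
- jamb (a point): Middle of the face that the hatch closes against, on the dark steel frame bar (154 by 16, top 84 above the counter) across the case's +y end; it faces the case's -y.
- hatch (a joint): How far the pale wooden hatch is open (m): 0 = against the frame, moved to case +y; starts at 0.185 to 0.205. Slides with about 2 N of friction. At about 0.006 it meets a hidden sprung roller catch and stalls unless pushed with 17 to 24 N; below about 0.0015 the catch draws it home and holds it. Panel 156 (case x) by 225 (case y), 6 thick, top 72 above the counter.
- hatch_pull (a point): Centre of the black upright pull rib on the hatch, 84 (case x) by 12 (case y) by 24 high, standing on the hatch (from 72 to 96 above the counter); axes as the case's. The hatch's leading edge lies 157 ahead (+y) of it; its trailing edge 68 behind. With the hatch closed this point is 157 from the frame's face.
- bottle_mid (a point): Centre of the orange bottle: square body 40 x 40 x 130, black round cap 30 across, 155 long in all, 0.13 to 0.25 kg. Its z runs base to cap. It starts leaning across the compartment: base in the corner of floor and -x wall, body on the rim of the +x wall, cap up and outward, z axis about 29 degrees above level in the case's x-z plane; two side faces look along case +y and -y.
- tumbler: White ceramic tumbler, 72 across, 100 high, standing on the counter; origin under its centre. Leave alone.
- dispenser: Green glass soap dispenser with black pump head, 68 across, 156 high; origin under its centre. Leave alone.
- amber_bottle: Round amber bottle, 44 across, 130 high; origin under its centre. Leave alone.
- white_bottle: Round white bottle, 48 across, 120 high; origin under its centre. Leave alone.
- jar: Blue ceramic jar with metal lid, 68 across, 55 high; origin under its centre. Leave alone.
- soap_dish: Wooden dish with a bar of soap, 85 by 120, 30 high; origin under its centre. Leave alone.
- hairbrush: Wooden hairbrush lying along its x axis, 190 long, 55 wide, 26 high. Leave alone.
- bottle: The same bottle; this origin is the centre of its base, axes as bottle_mid's.
There are look-alikes about, which are no part of the job. What is shaped like the bottle but purple or yellow is not meant.

How it is judged (in metres and radians):
On the way, in this order (a step that is already met when the one before it is completed fails the run):
1. the bottle lies flat in the compartment, let go, while the hatch is still open (angle between bottle_mid's own z axis and vertical between 1.45 and 1.69 rad and x of bottle_mid in the frame of compartment between -0.04 and 0.04 m and y of bottle_mid in the frame of compartment between -0.06 and 0.06 m and z of bottle_mid in the frame of compartment below 0.035 m and value of joint hatch above 0.1 m and linear speed of bottle below 0.05 m/s and contact force between the fingers and bottle below 0.3 N), for 0.2 s.
2. the hatch is closed against the frame (value of joint hatch below 0.002 m), for 0.2 s.
At the end, for the whole second after the job is handed in: The hatch is closed to within 2 mm of the frame and stays so by itself; the bottle is at rest and let go, lying flat (within about 7 degrees) on the compartment's floor under it (angle between bottle_mid's own z axis and vertical between 1.45 and 1.69 rad and x of bottle_mid in the frame of compartment between -0.04 and 0.04 m and y of bottle_mid in the frame of compartment between -0.06 and 0.06 m and z of bottle_mid in the frame of compartment below 0.035 m and value of joint hatch below 0.002 m and linear speed of bottle below 0.03 m/s); the robot touches nothing.
It fails at once if the robot presses on the case or hatch with more than 40 N (contact force between any of the fingers, the arm and case above 40 N).
It fails at once if a bystander is shifted by more than 30 mm (distance of any of tumbler, dispenser, amber_bottle, white_bottle, jar, soap_dish, hairbrush from where it was at the start of the episode above 0.03 m).
It also fails if it takes over 58 s, if anything falls off the work surface, if the arm or the gripper's body presses on something with over 40 N, if the wrist force passes 120 N, or if a joint passes its speed limit or range.

## Robot

A 6-joint arm with a two-finger parallel gripper is mounted at the origin on the work surface. World frame = base frame: x ahead of the robot, y to its left, z up, the work surface at z = 0. Lengths are in mm, angles in rad, forces in N, time in s.
With the tool pointing down it reaches from about 350 to 950 mm from the base axis. Payload 17.4 kg.
Tool frame: the origin (TCP) lies at the centre of the arm's flange, where the gripper is bolted on; the fingertips stand 186 mm ahead of it and the grasp point (between the pads) lies 167 mm ahead of it (manip.grip_depth is the distance from the TCP to the grasp point, in mm); z points along the fingers, y is the line along which they close (so a half turn about z gives the same grasp; the last joint's range is limited). The gripper opens to 93 mm and grips with 3 to 60 N. Pads are 15 mm wide; open, the fingers measure 128 mm over their backs; the gripper's body (75 mm by 188 mm) begins 65 mm behind the grasp point.
Start: joints at [1.254, 0.116, 1.442, -0, 1.584, -0.038], TCP at [185.77, 648.941, 404.746] pointing down, gripper open.
Joint ranges: [-2.83, 2.83], [-0.83, 2.19], [0.07, 2.5], [-1.14, 4.28], [0.01, 3], [-2.97, 2.97]. Speed limits (rad/s): [1.89, 1.89, 2.22, 3.14, 3.14, 3.14].

## Interface

Orientations are given as a unit quaternion [w, x, y, z].
In Python, from plant import manip gives the robot as it stands. The module is installed in compiled form; this text tells all that it offers.
- The arm moves only by the tool arm_command, never from a script. Its argument "steps" is a list of rows, each an object of numbers: "fingers": the gripper command: -1 is fully open, 1 is shut, values between are in proportion; "x", "y", "z": the shift along the tool's x, y, z in cm; "ax", "ay", "az": the turn, a rotation vector about the tool's x, y, z in rad. A call has exactly 8 rows; each row shifts and turns the commanded pose from where the row before left it, along the tool's axes as they then stand; what a row does not reach is not made up. A row lasts 1/8 s, in which the tool goes at most 62.5 mm and 10.7 degrees, less where a joint would pass 70% of its speed; a pose out of reach is approached as far as the arm can. A call is refused whole if a number of a shift passes 6.25 or a number of a turn 0.188, either way. A call with a gripper value outside its range is refused whole. The fingers move at their own pace and stop on an object; "squeeze" is the grip in N (left out, the last holds). Time passes only in rows, so rows that do not move let the fingers close, or fill a call up. It gives the time, the measured TCP pose, the force, the opening and the grip force at its end, in the units of the state.
- manip.state(): the state, without advancing time (a new reading comes with each control period).
- manip.read_camera(name): name is "scene" or "top" or "wrist"; returns (picture, depth): 400x640x3 uint8, red, green, blue; 400x640 float32, mm along the optical axis (not along the pixel's ray), 0 where there is no reading.
- manip.get_calibration(name): a dict with "camera_matrix" (3x3 intrinsics, pixels), "k1" (the pictures are not rectified: a ray, as slopes to the right and down, at radius r is drawn at 1 + k1 r^2 times it, then the intrinsics apply), "rvec" (rotation vector, rad) and "tvec" (3), from world to camera coordinates, as OpenCV has them. Camera axes: x right, y down, z forward; pixel columns grow to the right and rows downward; lengths in mm; the calibration is good to about 2 mm. A picture is of the moment at which its call begins: read the wrist's pose just before it. get_calibration takes no time and is no camera call; for the wrist camera it gives the pose at the moment of the call.
- manip.finish_job(): hands the job in; it is judged then, once.
The state is a dict: "clock": time; "joint_pos": joint angles; "joint_vel": joint speeds; "joint_torque": joint torques, N m; "tool_pos": TCP position; "ee_rot": TCP orientation; "force": force on the tool from outside, world axes, zero at the start; "ft_torque": the same for the moment, N m; "grip_width": finger opening in mm; "gripper_force": force on a finger pad.
Only numpy, scipy, OpenCV 4.12 (cv2) and the standard library are available. Lean on these libraries where they do the work, as an engineer would, in place of code of your own. Each camera call takes 0.05 s, during which the arm holds its last target. There are 200 camera calls.

## Working session

There is one attempt and no reset: what is moved stays moved. The work goes in short steps, Python scripts to look and compute and a tool call to move; the robot and the scene stay as the last step left them, time stands still between calls to the robot, and variables do not carry over. Pictures are saved under pics/ and viewed, at most 10 in all, crops included, and the job is handed in when it is done.

Besides the shell and the picture viewer there is one more tool, called after ">>>" by a JSON object that holds its "method" and its "body", one argument or row to a line. arm_command: Moves the arm, as the interface text tells. Its arguments: {"type":"object","properties":{"steps":{"type":"array"},"squeeze":{"type":"number"}},"required":["steps"]}

```bash
mkdir -p pics
cat > h.py <<'E'
from plant import manip
import numpy as np, cv2
def snap(n,f):
    c=manip.get_calibration(n); p,d=manip.read_camera(n)
    cv2.imwrite('pics/%s.png'%f,p[:,:,::-1]); np.savez('pics/%s.npz'%f,p=p,d=d,K=c['camera_matrix'],k1=c['k1'],r=np.array(c['rvec'],float),t=np.array(c['tvec'],float))
def world(f,uv,z=None):
    """pixels -> world; by depth, or on plane z"""
    s=np.load('pics/%s.npz'%f); K=s['K'];R=cv2.Rodrigues(s['r'])[0];t=s['t'].ravel();o=[]
    for u,v in uv:
        q=cv2.undistortPoints(np.array([[[u,v]]],float),K,np.array([float(s['k1']),0,0,0]))[0,0]
        ray=np.array([q[0],q[1],1.])
        if z is None: o.append(R.T@(ray*s['d'][int(round(v)),int(round(u))]-t))
        else:
            C=-R.T@t; D=R.T@ray; o.append(C+D*(z-C[2])/D[2])
    return np.array(o)
E
python3 - <<'E'
from h import *
snap('top','top0');snap('scene','scene0')
print(manip.state())
E
```

```text
{'clock': 0.1, 'joint_pos': array([ 1.25418615e+00,  1.16473409e-01,  1.44221768e+00, -3.93340891e-05,
        1.58399574e+00, -3.77881041e-02]), 'joint_vel': array([ 0.00085309,  0.00106516, -0.00034765, -0.00035375,  0.00093473,
        0.00032792]), 'joint_torque': array([ 1.54340087e-03, -7.22898459e+01, -6.23858571e+01,  7.79998605e-02,
        2.28828978e-02, -1.09934206e-04]), 'tool_pos': array([185.7861105 , 648.9455912 , 404.04309744]), 'ee_rot': array([-7.70787591e-05,  1.38960117e-01,  9.90297827e-01, -5.41983901e-04]), 'force': array([-0.2214264 , -0.12167442,  1.0898886 ]), 'ft_torque': array([-0.03476651,  0.01509494, -0.05043698]), 'gripper_force': 0.0, 'grip_width': 93.09345689549778}
```

View pics/top0.png

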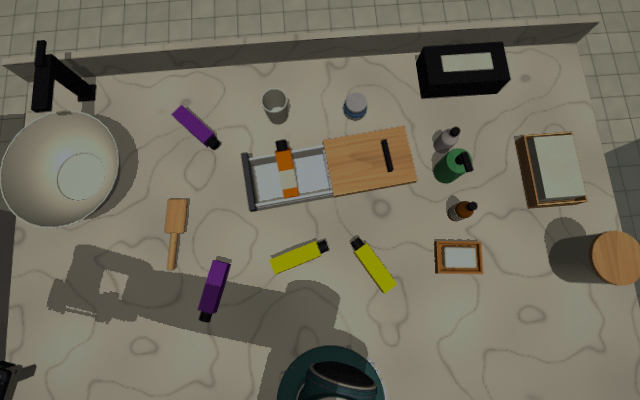

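View pics/scene0.png

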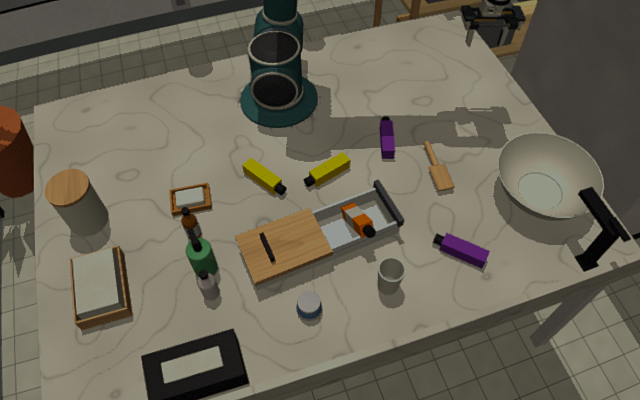

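The top picture shows the case with the dark frame at left (248,180), the hatch at right with its black rib (387,155), and the orange bottle with base (290,195) and cap (281,146). The purple (197,127), (214,288) and yellow (300,256), (373,264) ones are look-alikes. Only the one at (286,172) is orange and leans on the case rim. I'll confirm it in an enlarged crop.

Run:
```python
from h import *
s=np.load('pics/top0.npz');p=s['p'][115:220,235:425,::-1]
cv2.imwrite('pics/c0.png',cv2.resize(p,None,fx=4,fy=4,interpolation=cv2.INTER_CUBIC))
for n,uv in dict(rib=(387,155),ribT=(385,142),ribB=(390,168),hatch=(350,165),frame=(247,180),cap=(281,146),body=(286,172),floor=(310,175)).items(): print(n,world('top0',[uv]).round(0))
```

```text
rib [[ 604. -196.   96.]]
ribT [[ 640. -195.   96.]]
ribB [[ 569. -200.   95.]]
hatch [[ 593. -101.   70.]]
frame [[570. 171.  80.]]
cap [[646.  75. 107.]]
body [[583.  68.  82.]]
floor [[590.   7.   8.]]
```

View pics/c0.png

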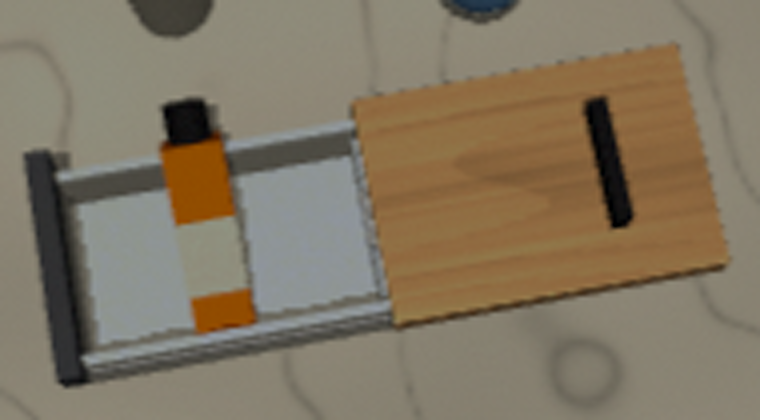

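Run:
```python
from h import *
f=lambda L,z:world('top0',[(235+a/4-.4,115+b/4-.4) for a,b in L],z)
H=f([(355,101),(679,44),(728,262),(398,325)],72);print('hatch',H.round(0))
F=f([(25,153),(50,152),(85,382),(62,385)],84);print('frame',F.round(0))
R=f([(585,99),(605,97),(633,222),(612,227)],96);print('rib',R.round(0))
B=f([(160,148),(220,135),(255,320),(197,332)],60);print('bot',B.round(0))
import math
yv=(H[0]+H[3]-H[1]-H[2])/2; print('hatch len',np.linalg.norm(yv), 'ydir deg',math.degrees(math.atan2(yv[1],yv[0])))
e=H[0]-H[3];print('wid',np.linalg.norm(e),math.degrees(math.atan2(e[1],e[0])))
e=F[1]-F[2];print('framewid',np.linalg.norm(e),math.degrees(math.atan2(e[1],e[0])))
y=yv[:2]/np.linalg.norm(yv[:2]);x=np.array([y[1],-y[0]])
jamb=(F[1]+F[2])[:2]/2;rib=R.mean(0)[:2];print('jamb',jamb,'rib',rib,'gap',(jamb-rib)@y-157,(jamb-rib)@x)
# orange points in depth
s=np.load('pics/top0.npz');hsv=cv2.cvtColor(s['p'],cv2.COLOR_RGB2HSV)
m=(hsv[...,0]>5)&(hsv[...,0]<16)&(hsv[...,1]>220);m[:,:265]=0;m[:,310:]=0;m[:130]=0;m[205:]=0
v,u=np.nonzero(m);P=world('top0',list(zip(u,v)));Q=np.c_[(P[:,:2]-jamb)@x,(P[:,:2]-jamb)@y,P[:,2]]
for a in range(-60,80,10):
  q=Q[(abs(Q[:,0]-a)<5)]
  if len(q):print(a,len(q),q[:,1].min().round(),q[:,1].max().round(),np.median(q[:,2]).round())
```

```text
hatch [[ 667.  -36.   72.]
 [ 691. -257.   72.]
 [ 538. -270.   72.]
 [ 512.  -51.   72.]]
frame [[644. 183.  84.]
 [643. 167.  84.]
 [489. 151.  84.]
 [488. 165.  84.]]
rib [[ 648. -185.   96.]
 [ 648. -198.   96.]
 [ 563. -206.   96.]
 [ 561. -192.   96.]]
bot [[649.  97.  60.]
 [655.  56.  60.]
 [526.  41.  60.]
 [520.  80.  60.]]
hatch len 221.5167385341319 ydir deg 96.30577937358208
wid 155.4220653435538 5.773009349629843
framewid 155.51711334759892 6.103519551058221
jamb [566.06585383 158.77989638] rib [ 605.06008626 -195.15880312] gap 199.08024322447358 0.11639233047708393
-50 9 -109.0 -76.0 45.0
-40 11 -111.0 -81.0 51.0
-30 5 -107.0 -74.0 55.0
30 1 -110.0 -110.0 90.0
40 2 -112.0 -112.0 98.0
60 18 -111.0 -76.0 101.0
```

>>> {"method": "arm_command", "body": {
  "steps": [
    {"x":-3.4,"y":-4.2,"fingers":-1},
    {"x":-3.4,"y":-4.2,"fingers":-1},
    {"x":-3.4,"y":-4.2,"fingers":-1},
    {"x":-3.4,"y":-4.2,"fingers":-1},
    {"x":-3.4,"y":-4.2,"fingers":-1},
    {"x":-3.4,"y":-4.2,"fingers":-1},
    {"x":-3.4,"y":-4.2,"fingers":-1},
    {"x":-3.4,"y":-4.2,"fingers":-1}
  ]
}}

```text
$.steps[0]: bad value
```

>>> {"method": "arm_command", "body": {
  "steps": [
    {"x":-3.4,"y":-4.2,"fingers":-1},
    {"x":-3.4,"y":-4.2,"fingers":-1},
    {"x":-3.4,"y":-4.2,"fingers":-1},
    {"x":-3.4,"y":-4.2,"fingers":-1},
    {"az":-0.13,"fingers":-1},
    {"az":-0.13,"fingers":-1},
    {"az":-0.13,"fingers":-1},
    {"fingers":-1}
  ]
}}

```text
$.steps[0]: bad value
```

>>> {"method": "arm_command", "body": {
  "steps": [
    {"ay":-0.17,"fingers":-1},
    {"ay":-0.17,"fingers":-1},
    {"ay":-0.17,"fingers":-1},
    {"fingers":-1},
    {"fingers":-1},
    {"fingers":-1},
    {"fingers":-1},
    {"fingers":-1}
  ]
}}

```text
$.steps[0]: bad value
```

```bash
cat >> h.py <<'E'
from scipy.spatial.transform import Rotation as Ro
def rot(): return Ro.from_quat(np.roll(manip.state()['ee_rot'],-1)).as_matrix()
J=np.array([566,159.,0]);A=np.radians(6.15)
CX=np.array([np.cos(A),np.sin(A),0]);CY=np.array([-np.sin(A),np.cos(A),0])
def case(x,y,z): return J+CX*x+CY*y+np.array([0,0,z])
def tocase(P): return np.c_[(P-J)@CX,(P-J)@CY,P[:,2]]
def plan(g,yaw,tilt,back=0):
    """g grasp point world; yaw: angle of tool y (deg); tilt about tool y (deg)"""
    Y=np.radians(yaw);y=np.array([np.cos(Y),np.sin(Y),0]);z=np.array([0,0,-1.]);x=np.cross(y,z)
    R=np.c_[x,y,z]@Ro.from_rotvec([0,np.radians(tilt),0]).as_matrix()
    s=manip.state();M=rot();p=g-(167+back)*R[:,2]
    print('pos',s['tool_pos'].round(1),'target',p.round(1),'shift in tool cm',((p-s['tool_pos'])@M/10).round(2),'turn',Ro.from_matrix(M.T@R).as_rotvec().round(3),'t',s['clock'],'j',s['joint_pos'].round(2))
E
python3 - <<'E'
from h import *
plan(case(4,-93,61),96.15,-29,100)
snap('wrist','w0')
E
```

```text
pos [185.8 648.9 404. ] target [451.2  53.1 294.5] shift in tool cm [-41.92 -49.97  11.01] turn [-0.099 -0.5   -0.378] t 0.1 j [ 1.25  0.12  1.44 -0.    1.58 -0.04]
```

View pics/w0.png

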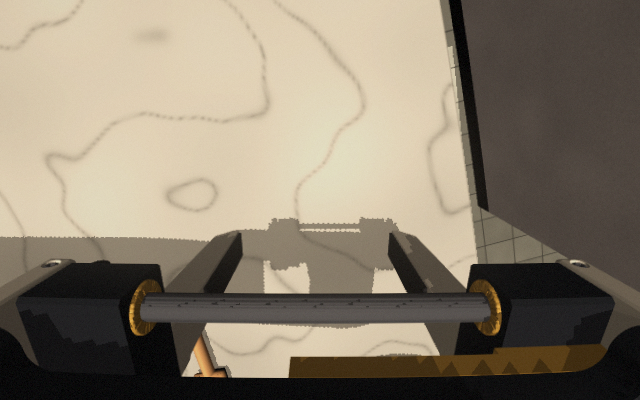

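The wrist view shows only counter and fingers, because the calls were refused. Each row probably needs every key.

>>> {"method": "arm_command", "body": {
  "steps": [
    {"x":-3.4,"y":-4.2,"z":0,"ax":0,"ay":0,"az":0,"fingers":-1},
    {"x":-3.4,"y":-4.2,"z":0,"ax":0,"ay":0,"az":0,"fingers":-1},
    {"x":-3.4,"y":-4.2,"z":0,"ax":0,"ay":0,"az":0,"fingers":-1},
    {"x":-3.4,"y":-4.2,"z":0,"ax":0,"ay":0,"az":0,"fingers":-1},
    {"x":-3.4,"y":-4.2,"z":0,"ax":0,"ay":0,"az":0,"fingers":-1},
    {"x":-3.4,"y":-4.2,"z":0,"ax":0,"ay":0,"az":0,"fingers":-1},
    {"x":-3.4,"y":-4.2,"z":0,"ax":0,"ay":0,"az":0,"fingers":-1},
    {"x":-3.4,"y":-4.2,"z":0,"ax":0,"ay":0,"az":0,"fingers":-1}
  ]
}}

```text
clock: 1.15
tool_pos: [355.0, 249.4, 404.7]
ee_rot: [0.0, 0.139, 0.99, 0.0]
force: [0.1, 0.4, -0.2]
grip_width: 93.1
gripper_force: 0.0
```

>>> {"method": "arm_command", "body": {
  "steps": [
    {"x":-3.4,"y":-4.2,"z":0,"ax":0,"ay":0,"az":0,"fingers":-1},
    {"x":-3.4,"y":-4.2,"z":0,"ax":0,"ay":0,"az":0,"fingers":-1},
    {"x":-3.4,"y":-4.2,"z":0,"ax":0,"ay":0,"az":0,"fingers":-1},
    {"x":-3.4,"y":-4.2,"z":0,"ax":0,"ay":0,"az":0,"fingers":-1},
    {"x":0,"y":0,"z":0,"ax":0,"ay":0,"az":-0.13,"fingers":-1},
    {"x":0,"y":0,"z":0,"ax":0,"ay":0,"az":-0.13,"fingers":-1},
    {"x":0,"y":0,"z":0,"ax":0,"ay":0,"az":-0.13,"fingers":-1},
    {"x":0,"y":0,"z":0,"ax":0,"ay":0,"az":0,"fingers":-1}
  ]
}}

```text
clock: 2.15
tool_pos: [439.3, 52.1, 404.6]
ee_rot: [-0.0, -0.055, 0.998, -0.0]
force: [-0.0, 1.2, 0.5]
grip_width: 93.1
gripper_force: 0.0
```

>>> {"method": "arm_command", "body": {
  "steps": [
    {"x":0,"y":0,"z":0,"ax":0,"ay":-0.17,"az":0,"fingers":-1},
    {"x":0,"y":0,"z":0,"ax":0,"ay":-0.17,"az":0,"fingers":-1},
    {"x":0,"y":0,"z":0,"ax":0,"ay":-0.17,"az":0,"fingers":-1},
    {"x":0,"y":0,"z":0,"ax":0,"ay":0,"az":0,"fingers":-1},
    {"x":0,"y":0,"z":0,"ax":0,"ay":0,"az":0,"fingers":-1},
    {"x":0,"y":0,"z":0,"ax":0,"ay":0,"az":0,"fingers":-1},
    {"x":0,"y":0,"z":0,"ax":0,"ay":0,"az":0,"fingers":-1},
    {"x":0,"y":0,"z":0,"ax":0,"ay":0,"az":0,"fingers":-1}
  ]
}}

```text
clock: 3.15
tool_pos: [439.5, 52.1, 404.7]
ee_rot: [0.251, -0.054, 0.966, 0.014]
force: [0.2, 0.7, 1.0]
grip_width: 93.0
gripper_force: 0.0
```

Run:
```python
from h import *
plan(case(4,-93,61),96.15,-29,100)
snap('wrist','w1')
```

```text
pos [439.5  52.1 404.7] target [451.2  53.1 294.5] shift in tool cm [ 4.34 -0.04 10.19] turn [0.002 0.003 0.003] t 3.15 j [ 0.05 -0.55  2.03  0.03  1.16 -1.63]
```

View pics/w1.png

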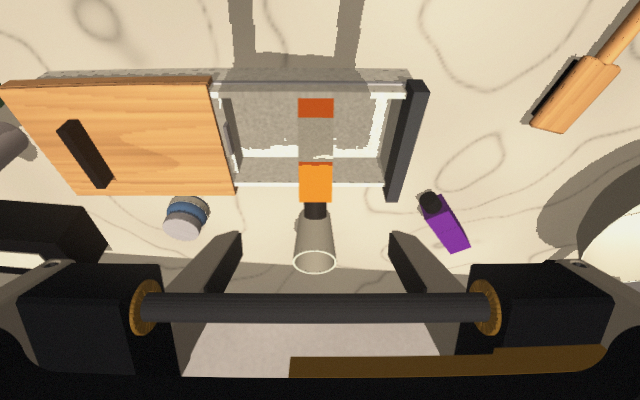

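Wrist view: the orange bottle sits at u≈315, midway between the fingers (242 and 388), with base at (316,105) and the body's cap end at (315,200). The tumbler is beyond the cap.

Run:
```python
from h import *
P=lambda uv,z=None:tocase(world('w1',uv,z)).round(0).tolist()
print('body edges at cap end',P([(301,170),(331,170),(300,195),(330,195)]))
print('base row',P([(300,106),(332,106)]))
print('jamb face',P([(399,150),(412,86),(387,198)],84))
print('rims',P([(330,186),(270,186),(260,85)],64))
print('hatch edge',P([(211,80),(236,190)],72))
print('tumbler rim',P([(294,262),(336,262)],100))
```

```text
body edges at cap end [[22.0, -108.0, 88.0], [23.0, -72.0, 87.0], [50.0, -109.0, 102.0], [50.0, -73.0, 102.0]]
base row [[-40.0, -108.0, 52.0], [-40.0, -72.0, 52.0]]
jamb face [[-4.0, 4.0, 84.0], [-79.0, 1.0, 84.0], [73.0, 4.0, 84.0]]
rims [[71.0, -71.0, 64.0], [71.0, -152.0, 64.0], [-70.0, -148.0, 64.0]]
hatch edge [[-78.0, -193.0, 72.0], [71.0, -197.0, 72.0]]
tumbler rim [[205.0, -124.0, 100.0], [204.0, -57.0, 100.0]]
```

>>> {"method": "arm_command", "body": {
  "steps": [
    {"x":1.45,"y":0.05,"z":3,"ax":0,"ay":0,"az":0,"fingers":-1},
    {"x":1.45,"y":0.05,"z":3,"ax":0,"ay":0,"az":0,"fingers":-1},
    {"x":1.45,"y":0.05,"z":3,"ax":0,"ay":0,"az":0,"fingers":-1},
    {"x":0,"y":0,"z":3,"ax":0,"ay":0,"az":0,"fingers":-1},
    {"x":0,"y":0,"z":3,"ax":0,"ay":0,"az":0,"fingers":-1},
    {"x":0,"y":0,"z":3,"ax":0,"ay":0,"az":0,"fingers":-1},
    {"x":0,"y":0,"z":2.2,"ax":0,"ay":0,"az":0,"fingers":-1},
    {"x":0,"y":0,"z":0,"ax":0,"ay":0,"az":0,"fingers":-1}
  ]
}}

```text
clock: 4.2
tool_pos: [499.4, 60.3, 205.7]
ee_rot: [0.25, -0.054, 0.967, 0.014]
force: [-0.6, -0.1, -0.3]
grip_width: 92.9
gripper_force: 0.0
```

>>> {"method": "arm_command", "body": {
  "squeeze": 15,
  "steps": [
    {"x":0,"y":0,"z":0,"ax":0,"ay":0,"az":0,"fingers":1},
    {"x":0,"y":0,"z":0,"ax":0,"ay":0,"az":0,"fingers":1},
    {"x":0,"y":0,"z":0,"ax":0,"ay":0,"az":0,"fingers":1},
    {"x":0,"y":0,"z":0,"ax":0,"ay":0,"az":0,"fingers":1},
    {"x":0,"y":0,"z":0,"ax":0,"ay":0,"az":0,"fingers":1},
    {"x":0,"y":0,"z":0,"ax":0,"ay":0,"az":0,"fingers":1},
    {"x":0,"y":0,"z":0,"ax":0,"ay":0,"az":0,"fingers":1},
    {"x":0,"y":0,"z":0,"ax":0,"ay":0,"az":0,"fingers":1}
  ]
}}

```text
clock: 5.2
tool_pos: [499.4, 60.3, 207.3]
ee_rot: [0.252, -0.054, 0.966, 0.014]
force: [-1.0, -1.2, 1.7]
grip_width: 40.0
gripper_force: 15.0
```

>>> {"method": "arm_command", "body": {
  "steps": [
    {"x":-1.5,"y":0,"z":-2.6,"ax":0,"ay":0,"az":0,"fingers":1},
    {"x":-1.5,"y":0,"z":-2.6,"ax":0,"ay":0,"az":0,"fingers":1},
    {"x":-1.5,"y":0,"z":-2.6,"ax":0,"ay":0,"az":0,"fingers":1},
    {"x":-1.5,"y":0,"z":-2.6,"ax":0,"ay":0,"az":0,"fingers":1},
    {"x":0,"y":0,"z":0,"ax":0,"ay":0.169,"az":0,"fingers":1},
    {"x":0,"y":0,"z":0,"ax":0,"ay":0.169,"az":0,"fingers":1},
    {"x":0,"y":0,"z":0,"ax":0,"ay":0.169,"az":0,"fingers":1},
    {"x":0,"y":0,"z":0,"ax":0,"ay":0,"az":0,"fingers":1}
  ]
}}

```text
clock: 6.2
tool_pos: [501.5, 60.6, 326.7]
ee_rot: [0.001, -0.056, 0.998, 0.0]
force: [0.3, -0.1, -1.7]
grip_width: 40.0
gripper_force: 15.0
```

>>> {"method": "arm_command", "body": {
  "steps": [
    {"x":0,"y":0,"z":0,"ax":0,"ay":0,"az":0.175,"fingers":1},
    {"x":0,"y":0,"z":0,"ax":0,"ay":0,"az":0.175,"fingers":1},
    {"x":0,"y":0,"z":0,"ax":0,"ay":0,"az":0.175,"fingers":1},
    {"x":0,"y":0,"z":0,"ax":0,"ay":0,"az":0.175,"fingers":1},
    {"x":0,"y":0,"z":0,"ax":0,"ay":0,"az":0.175,"fingers":1},
    {"x":0,"y":0,"z":0,"ax":0,"ay":0,"az":0.175,"fingers":1},
    {"x":0,"y":0,"z":0,"ax":0,"ay":0,"az":0.175,"fingers":1},
    {"x":0,"y":0,"z":0,"ax":0,"ay":0,"az":0.175,"fingers":1}
  ]
}}

```text
clock: 7.2
tool_pos: [500.9, 60.5, 327.1]
ee_rot: [0.003, 0.603, 0.798, 0.003]
force: [-0.1, 0.4, -2.1]
grip_width: 39.8
gripper_force: 15.0
```

Run:
```python
from h import *
plan(case(0,-92,34),6.15,0,110)
snap('wrist','w2');print(manip.state()['grip_width'])
```

```text
pos [500.9  60.5 327.1] target [575.9  67.5 311. ] shift in tool cm [-1.37  7.39  1.67] turn [0.008 0.001 0.169] t 7.2 j [ 0.07 -0.23  1.9   0.    1.47 -0.21]
39.998864246851106
```

View pics/w2.png

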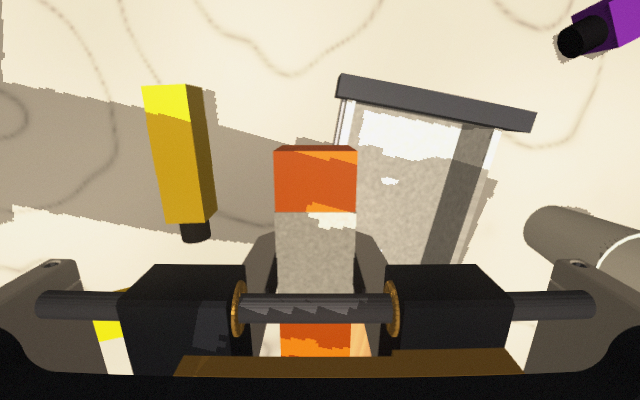

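Wrist view: the bottle is held level between the fingers, base end up at (315,150), with the compartment ahead and to the right. Next: finish the yaw and move over the compartment.

>>> {"method": "arm_command", "body": {
  "steps": [
    {"x":-0.5,"y":3.7,"z":0.8,"ax":0,"ay":0,"az":0,"fingers":1},
    {"x":-0.5,"y":3.7,"z":0.8,"ax":0,"ay":0,"az":0,"fingers":1},
    {"x":0,"y":0,"z":0,"ax":0.008,"ay":0,"az":0.169,"fingers":1},
    {"x":0,"y":0,"z":0,"ax":0,"ay":0,"az":0,"fingers":1},
    {"x":0,"y":0,"z":0,"ax":0,"ay":0,"az":0,"fingers":1},
    {"x":0,"y":0,"z":0,"ax":0,"ay":0,"az":0,"fingers":1},
    {"x":0,"y":0,"z":0,"ax":0,"ay":0,"az":0,"fingers":1},
    {"x":0,"y":0,"z":0,"ax":0,"ay":0,"az":0,"fingers":1}
  ]
}}

```text
clock: 8.25
tool_pos: [574.8, 71.5, 311.6]
ee_rot: [-0.001, 0.666, 0.746, -0.002]
force: [0.2, 0.1, -1.2]
grip_width: 39.9
gripper_force: 15.0
```

Run:
```python
from h import *
plan(case(0,-88,34),6.15,0,0)
snap('wrist','w3')
```

```text
pos [574.8  71.5 311.6] target [575.4  71.5 201. ] shift in tool cm [ 0.    0.11 11.06] turn [-0.005  0.001  0.006] t 8.25 j [ 0.08 -0.05  1.76 -0.    1.43 -0.03]
```

View pics/w3.png

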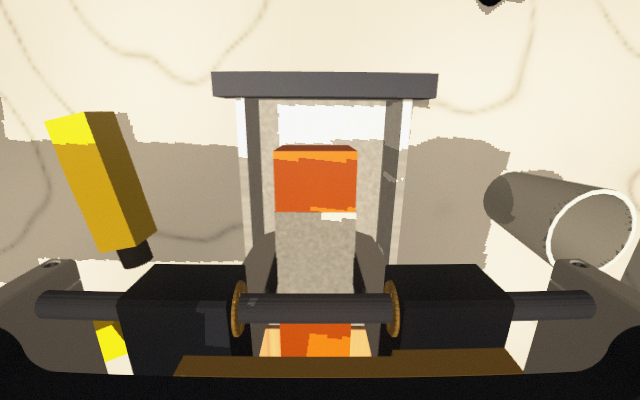

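Bottle aligned with the compartment (bottle u≈315, frame centre u≈324). Lowering it.

>>> {"method": "arm_command", "body": {
  "steps": [
    {"x":0,"y":0.1,"z":2,"ax":0,"ay":0,"az":0,"fingers":1},
    {"x":0,"y":0,"z":2,"ax":0,"ay":0,"az":0,"fingers":1},
    {"x":0,"y":0,"z":2,"ax":0,"ay":0,"az":0,"fingers":1},
    {"x":0,"y":0,"z":2,"ax":0,"ay":0,"az":0,"fingers":1},
    {"x":0,"y":0,"z":1.2,"ax":0,"ay":0,"az":0,"fingers":1},
    {"x":0,"y":0,"z":0.8,"ax":0,"ay":0,"az":0,"fingers":1},
    {"x":0,"y":0,"z":0.6,"ax":0,"ay":0,"az":0,"fingers":1},
    {"x":0,"y":0,"z":0,"ax":0,"ay":0,"az":0,"fingers":1}
  ]
}}

```text
clock: 9.3
tool_pos: [575.4, 71.5, 205.4]
ee_rot: [-0.001, 0.666, 0.746, -0.002]
force: [-0.1, 0.1, -0.8]
grip_width: 39.9
gripper_force: 15.0
```

>>> {"method": "arm_command", "body": {
  "steps": [
    {"x":0,"y":0,"z":0.2,"ax":0,"ay":0,"az":0,"fingers":1},
    {"x":0,"y":0,"z":0.1,"ax":0,"ay":0,"az":0,"fingers":1},
    {"x":0,"y":0,"z":0,"ax":0,"ay":0,"az":0,"fingers":1},
    {"x":0,"y":0,"z":0,"ax":0,"ay":0,"az":0,"fingers":-0.4},
    {"x":0,"y":0,"z":0,"ax":0,"ay":0,"az":0,"fingers":-0.4},
    {"x":0,"y":0,"z":0,"ax":0,"ay":0,"az":0,"fingers":-0.4},
    {"x":0,"y":0,"z":0,"ax":0,"ay":0,"az":0,"fingers":-0.4},
    {"x":0,"y":0,"z":0,"ax":0,"ay":0,"az":0,"fingers":-0.4}
  ]
}}

```text
clock: 10.3
tool_pos: [575.4, 71.5, 202.5]
ee_rot: [-0.001, 0.666, 0.746, -0.002]
force: [0.7, 0.6, -0.5]
grip_width: 65.3
gripper_force: 0.0
```

>>> {"method": "arm_command", "body": {
  "steps": [
    {"x":0,"y":0,"z":-1.5,"ax":0,"ay":0,"az":0,"fingers":-0.4},
    {"x":0,"y":0,"z":-2,"ax":0,"ay":0,"az":0,"fingers":-0.4},
    {"x":0,"y":0,"z":-3,"ax":0,"ay":0,"az":0,"fingers":-0.4},
    {"x":0,"y":0,"z":-4,"ax":0,"ay":0,"az":0,"fingers":-0.4},
    {"x":0,"y":0,"z":-4,"ax":0,"ay":0,"az":0,"fingers":1},
    {"x":0,"y":0,"z":-4,"ax":0,"ay":0,"az":0,"fingers":1},
    {"x":0,"y":0,"z":0,"ax":0,"ay":0,"az":0,"fingers":1},
    {"x":0,"y":0,"z":0,"ax":0,"ay":0,"az":0,"fingers":1}
  ]
}}

```text
clock: 11.3
tool_pos: [576.0, 71.7, 387.9]
ee_rot: [-0.001, 0.666, 0.746, -0.002]
force: [0.4, -0.1, -1.5]
grip_width: 29.9
gripper_force: 0.0
```

Run:
```python
from h import *
plan(case(0,-372,100),6.15,0,0)
snap('wrist','w4');snap('top','top4');snap('scene','s4')
s=np.load('pics/s4.npz')['p'][170:290,220:420,::-1]; cv2.imwrite('pics/s4c.png',cv2.resize(s,None,fx=4,fy=4)[:600,:800])
```

```text
pos [576.   71.7 387.9] target [ 605.9 -210.9  267. ] shift in tool cm [-28.41  -0.17  12.11] turn [-0.004  0.001  0.006] t 11.3 j [ 0.08 -0.08  1.67 -0.    1.56 -0.03]
```

View pics/w4.png

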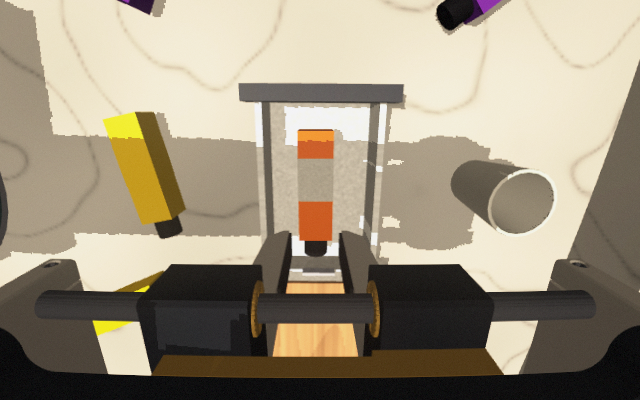

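Wrist view: the bottle lies flat along the compartment (base end (316,135), cap (316,248)), well inside the walls. Next: carry the closed fingers behind the rib.

>>> {"method": "arm_command", "body": {
  "steps": [
    {"x":-4.3,"y":0,"z":0,"ax":0,"ay":0,"az":0,"fingers":1},
    {"x":-4.3,"y":0,"z":0,"ax":0,"ay":0,"az":0,"fingers":1},
    {"x":-4.3,"y":0,"z":0,"ax":0,"ay":0,"az":0,"fingers":1},
    {"x":-4.3,"y":0,"z":0,"ax":0,"ay":0,"az":0,"fingers":1},
    {"x":-4.3,"y":0,"z":0,"ax":0,"ay":0,"az":0,"fingers":1},
    {"x":-4.3,"y":0,"z":0,"ax":0,"ay":0,"az":0,"fingers":1},
    {"x":-4.3,"y":-0.2,"z":0,"ax":0,"ay":0,"az":0,"fingers":1},
    {"x":0,"y":0,"z":0,"ax":0,"ay":0,"az":0,"fingers":1}
  ]
}}

```text
clock: 12.45
tool_pos: [608.1, -230.0, 386.3]
ee_rot: [-0.002, 0.667, 0.745, -0.003]
force: [-0.4, 0.0, -0.2]
grip_width: 0.5
gripper_force: 0.0
```

Run:
```python
from h import *
plan(case(0,-390,98),6.15,0,0)
print('bottle top',tocase(world('w4',[(316,150),(316,190),(316,225),(316,245)])).round(0).tolist(), 'floor',tocase(world('w4',[(285,210)])).round(0).tolist())
snap('wrist','w5')
```

```text
pos [ 608.1 -230.   386.3] target [ 607.8 -228.8  265. ] shift in tool cm [ 0.12  0.06 12.13] turn [-0.007  0.     0.003] t 12.45 j [-0.4   0.07  1.52 -0.    1.56 -0.51]
bottle top [[0.0, -47.0, 48.0], [0.0, -93.0, 49.0], [1.0, -136.0, 49.0], [1.0, -165.0, 43.0]] floor [[-41.0, -132.0, 7.0]]
```

View pics/w5.png

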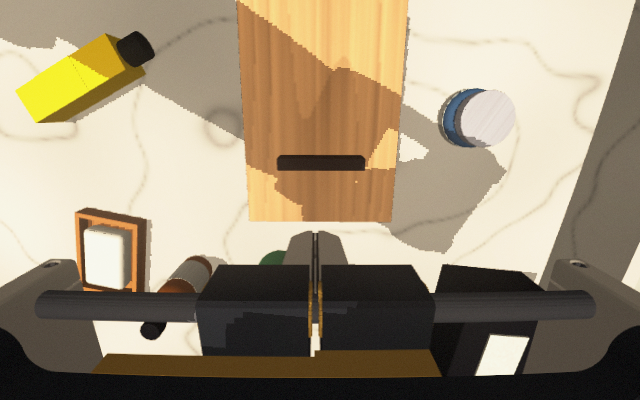

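Wrist view: the rib is ahead at (320,162) and the closed fingertips are at (315,235), centred on it. The bottle's top measures 48–49 mm, so it is flat on the floor. Descending behind the rib.

>>> {"method": "arm_command", "body": {
  "steps": [
    {"x":0,"y":0,"z":2.5,"ax":0,"ay":0,"az":0,"fingers":1},
    {"x":0,"y":0,"z":2.5,"ax":0,"ay":0,"az":0,"fingers":1},
    {"x":0,"y":0,"z":2.5,"ax":0,"ay":0,"az":0,"fingers":1},
    {"x":0,"y":0,"z":2.2,"ax":0,"ay":0,"az":0,"fingers":1},
    {"x":0,"y":0,"z":1.2,"ax":0,"ay":0,"az":0,"fingers":1},
    {"x":0,"y":0,"z":0.9,"ax":0,"ay":0,"az":0,"fingers":1},
    {"x":0,"y":0,"z":0.2,"ax":0,"ay":0,"az":0,"fingers":1},
    {"x":0,"y":0,"z":0,"ax":0,"ay":0,"az":0,"fingers":1}
  ]
}}

```text
clock: 13.5
tool_pos: [607.8, -227.8, 268.3]
ee_rot: [-0.001, 0.666, 0.746, -0.002]
force: [-0.8, 0.6, 0.8]
grip_width: 0.9
gripper_force: 0.0
```

>>> {"method": "arm_command", "body": {
  "steps": [
    {"x":0.3,"y":0,"z":0,"ax":0,"ay":0,"az":0,"fingers":1},
    {"x":0.3,"y":0,"z":0,"ax":0,"ay":0,"az":0,"fingers":1},
    {"x":0.3,"y":0,"z":0,"ax":0,"ay":0,"az":0,"fingers":1},
    {"x":0.3,"y":0,"z":0,"ax":0,"ay":0,"az":0,"fingers":1},
    {"x":0.3,"y":0,"z":0,"ax":0,"ay":0,"az":0,"fingers":1},
    {"x":0.3,"y":0,"z":0,"ax":0,"ay":0,"az":0,"fingers":1},
    {"x":0.3,"y":0,"z":0,"ax":0,"ay":0,"az":0,"fingers":1},
    {"x":0.3,"y":0,"z":0,"ax":0,"ay":0,"az":0,"fingers":1}
  ]
}}

```text
clock: 14.5
tool_pos: [605.0, -203.8, 267.7]
ee_rot: [-0.001, 0.666, 0.746, -0.002]
force: [0.8, -2.4, -0.5]
grip_width: 0.4
gripper_force: 1.1
```

>>> {"method": "arm_command", "body": {
  "steps": [
    {"x":0.7,"y":0,"z":0,"ax":0,"ay":0,"az":0,"fingers":1},
    {"x":1.2,"y":0,"z":0,"ax":0,"ay":0,"az":0,"fingers":1},
    {"x":1.5,"y":0,"z":0,"ax":0,"ay":0,"az":0,"fingers":1},
    {"x":1.5,"y":0,"z":0,"ax":0,"ay":0,"az":0,"fingers":1},
    {"x":1.5,"y":0,"z":0,"ax":0,"ay":0,"az":0,"fingers":1},
    {"x":1.5,"y":0,"z":0,"ax":0,"ay":0,"az":0,"fingers":1},
    {"x":1.5,"y":0,"z":0,"ax":0,"ay":0,"az":0,"fingers":1},
    {"x":1.5,"y":0,"z":0,"ax":0,"ay":0,"az":0,"fingers":1}
  ]
}}

```text
clock: 15.5
tool_pos: [592.5, -94.6, 267.7]
ee_rot: [-0.001, 0.666, 0.746, -0.002]
force: [3.4, -2.8, 0.7]
grip_width: 0.8
gripper_force: 1.7
```

>>> {"method": "arm_command", "body": {
  "steps": [
    {"x":1.2,"y":0,"z":0,"ax":0,"ay":0,"az":0,"fingers":1},
    {"x":1.2,"y":0,"z":0,"ax":0,"ay":0,"az":0,"fingers":1},
    {"x":1.0,"y":0,"z":0,"ax":0,"ay":0,"az":0,"fingers":1},
    {"x":0.8,"y":0,"z":0,"ax":0,"ay":0,"az":0,"fingers":1},
    {"x":0.6,"y":0,"z":0,"ax":0,"ay":0,"az":0,"fingers":1},
    {"x":0.5,"y":0,"z":0,"ax":0,"ay":0,"az":0,"fingers":1},
    {"x":0.4,"y":0,"z":0,"ax":0,"ay":0,"az":0,"fingers":1},
    {"x":0,"y":0,"z":0,"ax":0,"ay":0,"az":0,"fingers":1}
  ]
}}

```text
clock: 16.5
tool_pos: [586.1, -38.7, 267.4]
ee_rot: [-0.002, 0.666, 0.746, -0.002]
force: [0.2, -0.2, -0.1]
grip_width: 0.7
gripper_force: 0.0
```

Run:
```python
from h import *
plan(case(0,-170.5,98),6.15,0,0);print(manip.state()['force'])
```

```text
pos [586.1 -38.7 267.4] target [584.3 -10.5 265. ] shift in tool cm [2.82 0.14 0.24] turn [-0.006  0.     0.006] t 16.5 j [-0.11 -0.    1.79 -0.    1.36 -0.22]
[ 0.19626922 -0.17852812 -0.08038272]
```

>>> {"method": "arm_command", "body": {
  "steps": [
    {"x":0.3,"y":0,"z":0,"ax":0,"ay":0,"az":0,"fingers":1},
    {"x":0.3,"y":0,"z":0,"ax":0,"ay":0,"az":0,"fingers":1},
    {"x":0.3,"y":0,"z":0,"ax":0,"ay":0,"az":0,"fingers":1},
    {"x":0.3,"y":0,"z":0,"ax":0,"ay":0,"az":0,"fingers":1},
    {"x":0.2,"y":0,"z":0,"ax":0,"ay":0,"az":0,"fingers":1},
    {"x":0.2,"y":0,"z":0,"ax":0,"ay":0,"az":0,"fingers":1},
    {"x":0.1,"y":0,"z":0,"ax":0,"ay":0,"az":0,"fingers":1},
    {"x":0.1,"y":0,"z":0,"ax":0,"ay":0,"az":0,"fingers":1}
  ]
}}

```text
clock: 17.5
tool_pos: [584.2, -21.0, 267.6]
ee_rot: [-0.001, 0.666, 0.746, -0.002]
force: [0.6, -1.7, -2.0]
grip_width: 0.7
gripper_force: 1.0
```

>>> {"method": "arm_command", "body": {
  "steps": [
    {"x":0.1,"y":0,"z":0,"ax":0,"ay":0,"az":0,"fingers":1},
    {"x":0.1,"y":0,"z":0,"ax":0,"ay":0,"az":0,"fingers":1},
    {"x":0.05,"y":0,"z":0,"ax":0,"ay":0,"az":0,"fingers":1},
    {"x":0.05,"y":0,"z":0,"ax":0,"ay":0,"az":0,"fingers":1},
    {"x":0.05,"y":0,"z":0,"ax":0,"ay":0,"az":0,"fingers":1},
    {"x":0.05,"y":0,"z":0,"ax":0,"ay":0,"az":0,"fingers":1},
    {"x":0.05,"y":0,"z":0,"ax":0,"ay":0,"az":0,"fingers":1},
    {"x":0,"y":0,"z":0,"ax":0,"ay":0,"az":0,"fingers":1}
  ]
}}

```text
clock: 18.5
tool_pos: [583.7, -16.5, 267.6]
ee_rot: [-0.001, 0.666, 0.746, -0.002]
force: [-0.4, -1.3, -1.0]
grip_width: 0.3
gripper_force: 0.7
```

>>> {"method": "arm_command", "body": {
  "steps": [
    {"x":0.05,"y":0,"z":0,"ax":0,"ay":0,"az":0,"fingers":1},
    {"x":0.05,"y":0,"z":0,"ax":0,"ay":0,"az":0,"fingers":1},
    {"x":0.05,"y":0,"z":0,"ax":0,"ay":0,"az":0,"fingers":1},
    {"x":0.05,"y":0,"z":0,"ax":0,"ay":0,"az":0,"fingers":1},
    {"x":0,"y":0,"z":0,"ax":0,"ay":0,"az":0,"fingers":1},
    {"x":0,"y":0,"z":0,"ax":0,"ay":0,"az":0,"fingers":1},
    {"x":0,"y":0,"z":0,"ax":0,"ay":0,"az":0,"fingers":1},
    {"x":0,"y":0,"z":0,"ax":0,"ay":0,"az":0,"fingers":1}
  ]
}}

```text
clock: 19.5
tool_pos: [583.5, -15.2, 267.7]
ee_rot: [-0.001, 0.666, 0.746, -0.003]
force: [1.9, -10.6, -0.9]
grip_width: 0.1
gripper_force: 5.0
```

The hatch meets the catch here: 10.6 N for about 0.6 mm of command. Small steps from now on.

>>> {"method": "arm_command", "body": {
  "steps": [
    {"x":0.02,"y":0,"z":0,"ax":0,"ay":0,"az":0,"fingers":1},
    {"x":0,"y":0,"z":0,"ax":0,"ay":0,"az":0,"fingers":1},
    {"x":0.02,"y":0,"z":0,"ax":0,"ay":0,"az":0,"fingers":1},
    {"x":0,"y":0,"z":0,"ax":0,"ay":0,"az":0,"fingers":1},
    {"x":0,"y":0,"z":0,"ax":0,"ay":0,"az":0,"fingers":1},
    {"x":0,"y":0,"z":0,"ax":0,"ay":0,"az":0,"fingers":1},
    {"x":0,"y":0,"z":0,"ax":0,"ay":0,"az":0,"fingers":1},
    {"x":0,"y":0,"z":0,"ax":0,"ay":0,"az":0,"fingers":1}
  ]
}}

```text
clock: 20.5
tool_pos: [583.5, -15.0, 267.7]
ee_rot: [-0.0, 0.666, 0.746, -0.003]
force: [1.2, -12.6, -1.1]
grip_width: 0.8
gripper_force: 6.3
```

>>> {"method": "arm_command", "body": {
  "steps": [
    {"x":0.02,"y":0,"z":0,"ax":0,"ay":0,"az":0,"fingers":1},
    {"x":0.02,"y":0,"z":0,"ax":0,"ay":0,"az":0,"fingers":1},
    {"x":0.02,"y":0,"z":0,"ax":0,"ay":0,"az":0,"fingers":1},
    {"x":0.02,"y":0,"z":0,"ax":0,"ay":0,"az":0,"fingers":1},
    {"x":0,"y":0,"z":0,"ax":0,"ay":0,"az":0,"fingers":1},
    {"x":0,"y":0,"z":0,"ax":0,"ay":0,"az":0,"fingers":1},
    {"x":0,"y":0,"z":0,"ax":0,"ay":0,"az":0,"fingers":1},
    {"x":0,"y":0,"z":0,"ax":0,"ay":0,"az":0,"fingers":1}
  ]
}}

```text
clock: 21.5
tool_pos: [583.4, -14.6, 267.7]
ee_rot: [-0.0, 0.666, 0.746, -0.003]
force: [3.0, -16.7, -2.4]
grip_width: 0.3
gripper_force: 8.6
```

>>> {"method": "arm_command", "body": {
  "steps": [
    {"x":0.02,"y":0,"z":0,"ax":0,"ay":0,"az":0,"fingers":1},
    {"x":0.02,"y":0,"z":0,"ax":0,"ay":0,"az":0,"fingers":1},
    {"x":0.02,"y":0,"z":0,"ax":0,"ay":0,"az":0,"fingers":1},
    {"x":0.02,"y":0,"z":0,"ax":0,"ay":0,"az":0,"fingers":1},
    {"x":0.02,"y":0,"z":0,"ax":0,"ay":0,"az":0,"fingers":1},
    {"x":0,"y":0,"z":0,"ax":0,"ay":0,"az":0,"fingers":1},
    {"x":0,"y":0,"z":0,"ax":0,"ay":0,"az":0,"fingers":1},
    {"x":0,"y":0,"z":0,"ax":0,"ay":0,"az":0,"fingers":1}
  ]
}}

```text
clock: 22.5
tool_pos: [583.4, -13.8, 267.8]
ee_rot: [0.0, 0.666, 0.746, -0.003]
force: [1.9, -19.5, -1.0]
grip_width: 0.6
gripper_force: 9.8
```

>>> {"method": "arm_command", "body": {
  "steps": [
    {"x":0.02,"y":0,"z":0,"ax":0,"ay":0,"az":0,"fingers":1},
    {"x":0.02,"y":0,"z":0,"ax":0,"ay":0,"az":0,"fingers":1},
    {"x":0.02,"y":0,"z":0,"ax":0,"ay":0,"az":0,"fingers":1},
    {"x":0.02,"y":0,"z":0,"ax":0,"ay":0,"az":0,"fingers":1},
    {"x":0.02,"y":0,"z":0,"ax":0,"ay":0,"az":0,"fingers":1},
    {"x":0,"y":0,"z":0,"ax":0,"ay":0,"az":0,"fingers":1},
    {"x":0,"y":0,"z":0,"ax":0,"ay":0,"az":0,"fingers":1},
    {"x":0,"y":0,"z":0,"ax":0,"ay":0,"az":0,"fingers":1}
  ]
}}

```text
clock: 23.5
tool_pos: [583.1, -11.5, 267.8]
ee_rot: [-0.001, 0.666, 0.746, -0.002]
force: [-0.1, -4.2, 1.7]
grip_width: 0.4
gripper_force: 1.8
```

The force dropped, so the roller has been passed. I'll push on gently until it is home.

>>> {"method": "arm_command", "body": {
  "steps": [
    {"x":0.03,"y":0,"z":0,"ax":0,"ay":0,"az":0,"fingers":1},
    {"x":0.03,"y":0,"z":0,"ax":0,"ay":0,"az":0,"fingers":1},
    {"x":0.03,"y":0,"z":0,"ax":0,"ay":0,"az":0,"fingers":1},
    {"x":0.03,"y":0,"z":0,"ax":0,"ay":0,"az":0,"fingers":1},
    {"x":0.03,"y":0,"z":0,"ax":0,"ay":0,"az":0,"fingers":1},
    {"x":0,"y":0,"z":0,"ax":0,"ay":0,"az":0,"fingers":1},
    {"x":0,"y":0,"z":0,"ax":0,"ay":0,"az":0,"fingers":1},
    {"x":0,"y":0,"z":0,"ax":0,"ay":0,"az":0,"fingers":1}
  ]
}}

```text
clock: 24.5
tool_pos: [582.9, -10.0, 267.5]
ee_rot: [-0.001, 0.666, 0.746, -0.002]
force: [0.1, -3.0, -0.3]
grip_width: 0.4
gripper_force: 1.8
```

>>> {"method": "arm_command", "body": {
  "steps": [
    {"x":0.03,"y":0,"z":0,"ax":0,"ay":0,"az":0,"fingers":1},
    {"x":0.03,"y":0,"z":0,"ax":0,"ay":0,"az":0,"fingers":1},
    {"x":0.03,"y":0,"z":0,"ax":0,"ay":0,"az":0,"fingers":1},
    {"x":0.03,"y":0,"z":0,"ax":0,"ay":0,"az":0,"fingers":1},
    {"x":0.03,"y":0,"z":0,"ax":0,"ay":0,"az":0,"fingers":1},
    {"x":0,"y":0,"z":0,"ax":0,"ay":0,"az":0,"fingers":1},
    {"x":0,"y":0,"z":0,"ax":0,"ay":0,"az":0,"fingers":1},
    {"x":0,"y":0,"z":0,"ax":0,"ay":0,"az":0,"fingers":1}
  ]
}}

```text
clock: 25.5
tool_pos: [582.8, -9.4, 267.6]
ee_rot: [-0.0, 0.666, 0.746, -0.003]
force: [1.8, -14.4, -2.2]
grip_width: 0.4
gripper_force: 7.4
```

Firm stop after about 6 mm past the catch, so the hatch is against the frame. Back off and lift.

>>> {"method": "arm_command", "body": {
  "steps": [
    {"x":-0.3,"y":0,"z":0,"ax":0,"ay":0,"az":0,"fingers":1},
    {"x":-0.7,"y":0,"z":0,"ax":0,"ay":0,"az":0,"fingers":1},
    {"x":-0.5,"y":0,"z":-1,"ax":0,"ay":0,"az":0,"fingers":1},
    {"x":0,"y":0,"z":-3,"ax":0,"ay":0,"az":0,"fingers":1},
    {"x":0,"y":0,"z":-5,"ax":0,"ay":0,"az":0,"fingers":1},
    {"x":0,"y":0,"z":-5,"ax":0,"ay":0,"az":0,"fingers":1},
    {"x":0,"y":0,"z":0,"ax":0,"ay":0,"az":0,"fingers":1},
    {"x":0,"y":0,"z":0,"ax":0,"ay":0,"az":0,"fingers":1}
  ]
}}

```text
clock: 26.5
tool_pos: [585.0, -23.3, 407.3]
ee_rot: [-0.001, 0.666, 0.746, -0.002]
force: [-0.1, 0.6, -1.0]
grip_width: 0.5
gripper_force: 0.0
```

Run:
```python
from h import *
snap('wrist','w6');print(manip.state()['force'])
```

```text
[0.4359669  0.25496855 0.01644613]
```

View pics/w6.png

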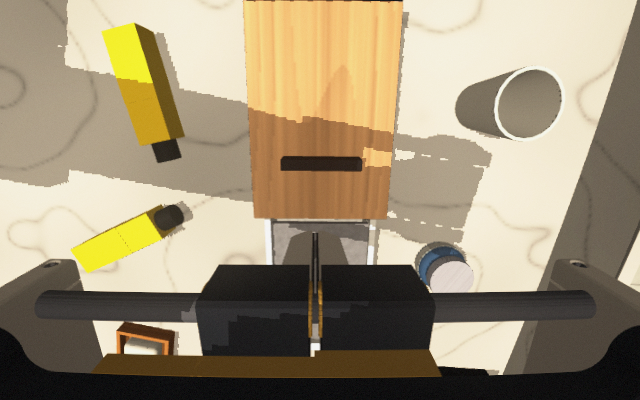

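Wrist view: the rib is at (320,163) and the hatch runs up to the dark frame at the top edge (320,2), with no gap visible. One numeric check of the rib's position, and of the bystanders in the top camera.

Run:
```python
from h import *
for f in('w5','w6'):
    p=np.load('pics/%s.npz'%f)['p'].astype(int).sum(2);c=p[140:190,320];k=np.nonzero(c<c.max()*.4)[0]+140
    print(f,k.min(),k.max(),tocase(world(f,[(320,k.min()),(320,k.max())],96)).round(1)[:,1])
print('frame edge w6',[ (v,int(np.load('pics/w6.npz')['p'][v,320].sum())) for v in range(5)],tocase(world('w6',[(320,2)],72)).round(1))
snap('top','top6');a=np.load('pics/top0.npz')['p'].astype(int);b=np.load('pics/top6.npz')['p'].astype(int)
for n,(u,v) in dict(tumbler=(276,105),jar=(355,105),white=(446,138),disp=(453,165),amber=(461,209),dish=(459,257),brush=(176,230)).items():
    s=np.s_[v-14:v+14,u-14:u+14];g=b[v-22:v+22,u-22:u+22].astype(np.uint8)
    r=cv2.matchTemplate(g,a[s].astype(np.uint8),cv2.TM_CCOEFF_NORMED);print(n,cv2.minMaxLoc(r)[1],np.array(cv2.minMaxLoc(r)[3])-8)
```

```text
w5 155 169 [-349.1 -362.4]
w6 157 170 [-146.2 -159.6]
frame edge w6 [(0, 355), (1, 561), (2, 559), (3, 558), (4, 563)] [[ 1.5  1.1 72. ]]
tumbler 0.3904827833175659 [0 0]
jar 0.4364722669124603 [-6  0]
white 0.9995492696762085 [0 0]
disp 0.9987837672233582 [0 0]
amber 0.9995715618133545 [0 0]
dish 0.9997228980064392 [0 0]
brush 0.9990828037261963 [0 0]
```

Run:
```python
from plant import manip
print(manip.finish_job())
```

```text
the job is handed in; nothing more can be done
None
```

I laid the orange bottle flat in the compartment and let go, then pushed the hatch through its catch to a firm stop at the frame. The job is handed in, but no verdict came back. The peak force I read while pushing was about 20 N. The closure rests on that stop and a rib position good to about 2 mm. The top camera showed no movement of the bystanders it could see; the arm hid the tumbler and jar from it, but nothing came near them.

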